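Spot-check two clay shells with the infrared thermometer

TASK

Pick up the yellow infrared thermometer by its handle and point its lens squarely at the middle of the blue mark on the white shell from about 10 cm away, holding it still there for about two seconds; then do the same at the white mark on the terracotta shell. Then hang the thermometer by its handle across both red prongs of the hook stand, let go, and finally press the recorder's green button to log the readings. The clay is still soft, so do not touch the shells, and leave everything else on the bench where it is.

Things in the scene. Friction and masses are not known exactly. Their poses are not given: they have to be found in the camera images.
- thermo: Loose infrared thermometer, about 0.43 kg, standing on its flat underside: yellow body 170 (x) x 46 (y) x 42 high; black lens barrel at its +x end looking 45 deg down; straight black handle bar above, along x, 170 long, 16 x 16, heights 97 to 113, on a post 12 x 18 at each end (open window 146 long, 55 high). Origin: centre of underside; z up. Centre of mass about under the handle middle.
- thermo_handle (a point): Middle of the thermometer's handle bar (centre of its 16 x 16 section), 105 above thermo's origin; pinch it here from above, across y.
- lens: The thermometer's lens (fixed to thermo), barrel 36 dia. Origin: centre of its front glass, at (96, 0, 24) mm in thermo. Its own +x axis is the viewing line, which is thermo's +x turned 45 deg downward (0.707, 0, -0.707).
- white_shell: Fixed unfired white clay shell, 195 long (x) x 170 wide (y) x 138 high, open at the sides, with a plane sloping panel that rises from its low front (-x) to its top; cut-outs and pencil lines. Origin: centre of its underside.
- blue_mark: Flat blue disc, 44 dia, in the middle of the white shell's sloping panel. Origin: its centre on the panel's surface; z is the outward normal, leaning 34 deg from vertical towards the shell's -x; y is the shell's y.
- red_shell: Fixed unfired terracotta clay shell, 155 long (x) x 150 wide (y) x 162 high, open at the sides, with a steeper sloping panel rising from its low front (-x). Origin: centre of its underside.
- white_mark: Flat white disc, 44 dia, in the middle of the terracotta shell's sloping panel. Origin: its centre on the panel's surface; z is the outward normal, leaning 55 deg from vertical towards the shell's -x.
- hook: Fixed hook stand. Origin: on the bench straight below the seat; z up. Two red prongs, 10 dia, at y = -42 and +42, run at heights 145 to 155 from a cross-bar and post at x = +78 (top at 156) to x = -30, then turn up into tips (x = -40, 177 high). Open towards -x. Base plate 12 high, x -55 to 95, y -60 to 60. The handle lies across both prongs, along y, either way round.
- hook_seat (a point): Point at (0, 0, 155) mm in hook: midway between the prongs, level with their upper side. With the handle resting there, thermo_handle is 8 mm above it.
- recorder: Fixed grey recorder box 130 (x) x 110 (y) x 55 high with a green screen and a round green push button on top. Origin: centre of its underside.
- log (a joint): The recorder's green push button, 40 dia: 0 up, 0.007 m fully down, springs back; 5 N presses it fully. Counts as pressed beyond 0.004.
- log_top (a point): Centre of the top of the green button, 78 above the bench, 25 towards -x from the recorder centre; it is pressed straight down.
- glaze_jar: Bystander: glaze jar with orange lid, 64 dia x 100 high (mm). Origin: underside (centre).
- mug: Bystander: blue mug, 80 dia x 90 high, handle at its +y (mm). Origin: underside (centre).
- bowl: Bystander: white bowl, 120 dia x 50 high (mm). Origin: underside (centre).
- brush: Bystander: brush lying along its x axis, about 200 long (mm). Origin: underside.
- spatula: Bystander: spatula lying along its x axis, about 280 long (mm). Origin: underside.
- plaster_bat: Bystander: plaster slab 110 x 90 x 30 (mm). Origin: underside (centre).

How it is judged:
By the outcome, as a careful person would: the job done as asked, in the order asked, and still so for the second after the job is handed in, with the robot touching nothing.
It also fails if it takes over 72 s, if anything falls off the work surface, if the arm or the gripper's body presses on something with over 40 N, if the wrist force passes 120 N, or if a joint passes its speed limit or range.

ROBOT

A 6-joint arm with a two-finger parallel gripper is mounted at the origin on the work surface. World frame = base frame: x ahead of the robot, y to its left, z up, the work surface at z = 0. Lengths are in mm, angles in rad, forces in N, time in s.
With the tool pointing down it reaches from about 275 to 750 mm from the base axis. Payload 10.2 kg.
Tool frame: the origin (TCP) lies at the very end of the fingers, on their centre line; the grasp point (between the pads) lies 19 mm behind it; x points along the fingers, y is the direction in which the jaws open and shut, and the axes are right-handed (so a half turn about x gives the same grasp; the last joint's range is limited). The gripper opens to 85 mm and grips with 20 to 120 N. Pads are 22 mm wide; open, the fingers measure 114 mm over their backs; the gripper's body (76 mm by 85 mm) begins 54 mm behind the grasp point. The pads swing forward as they close: fully open they stand 13 mm farther back than shut.
Start: joints at [-1.345, 0.313, 1.498, -0, 1.331, -0.223], TCP at [227.778, -473.02, 231.294] pointing down, gripper open.
Joint ranges: [-2.94, 2.94], [-0.97, 2.17], [0.19, 2.56], [-1.23, 4.37], [0.02, 3.11], [-2.88, 2.88]. Speed limits (rad/s): [2.39, 2.39, 3.01, 3.14, 3.14, 3.14].

INTERFACE

Orientations are given as a unit quaternion [w, x, y, z].
In Python, from rig import ctrl, viewer, order gives the robot as it stands. The module is installed in compiled form; this text tells all that it offers.
- The arm moves only by the tool carry_out, never from a script. Its argument "deltas" is a list of rows, each a list of 7 numbers: the gripper command: -1 is fully open, 1 is shut, values between are in proportion, then the shift along the tool's x, y, z in mm, then the turn, a rotation vector about the tool's x, y, z in degrees. A call has exactly 5 rows; each row is the pose to reach, as a shift and turn from the pose commanded when the call began, along the tool's axes at that moment; what a row does not reach only later rows make up. A row lasts 1/8 s, in which the tool goes at most 62.5 mm and 10.7 degrees, less where a joint would pass 70% of its speed; a pose out of reach is approached as far as the arm can. A call with a gripper value outside its range is refused whole. The fingers move at their own pace and stop on an object; "newtons" is the grip in N (left out, the last holds). Time passes only in rows, so rows that repeat a pose let the fingers close, or fill a call up. It gives the time, the measured TCP pose, the force and the opening at its end, in the units of the state.
- ctrl.sense(): the state, without advancing time (a new reading comes with each control period).
- viewer.capture(name): name is "side" or "top"; returns the picture (480x640x3 uint8, red, green, blue); there is no depth.
- viewer.calibration(name): a dict with "fx", "fy", "cx", "cy" (pixels), "xyz" and "attitude" of the camera in the world. Camera axes: x right, y down, z forward; pixel columns grow to the right and rows downward; lengths in mm; the calibration is good to about 2 mm. A picture is of the moment at which its call begins. calibration takes no time and is no camera call.
- order.finish_job(): hands the job in, once; it reports no verdict.
The state is a dict: "time_s": time; "joints": joint angles; "dq": joint speeds; "tau": joint torques, N m; "eef_pos": TCP position; "ee_rot": TCP orientation; "force": force on the tool from outside, world axes, zero at the start; "wrist_torque": the same for the moment, N m; "grip_width": opening from 0.0 (shut) to 1.0 (fully open).
Only numpy, scipy, OpenCV 4.12 (cv2) and the standard library are available. Lean on these libraries where they do the work, as an engineer would, in place of code of your own. Each camera call takes 0.05 s, during which the arm holds its last target. There are 200 camera calls.

## Working session

There is one attempt and no reset: what is moved stays moved. The work goes in short steps, Python scripts to look and compute and a tool call to move; the robot and the scene stay as the last step left them, time stands still between calls to the robot, and variables do not carry over. Pictures are saved under pics/ and viewed, about 8 in all and at most 12, crops included, and the job is handed in when it is done.

Besides the shell and the picture viewer there is one more tool, called after ">>>" as a command line: name --pt "numbers of a row" for each row, then --argument value for the rest. carry_out: Moves the arm, as the interface text tells. Its arguments: {"type":"object","properties":{"deltas":{"type":"array"},"newtons":{"type":"number"}},"required":["deltas"]}

```bash
mkdir -p pics; python3 - <<'E'
from rig import ctrl, viewer
import cv2
for n in("top","side"):
    print(n,viewer.calibration(n)); cv2.imwrite(f"pics/{n}0.png",viewer.capture(n)[...,::-1])
print(ctrl.sense())
E
```

```text
top {'fx': 501.3243818780097, 'fy': 501.3243818780097, 'cx': 324.9342874633113, 'cy': 239.29356381109622, 'xyz': array([ 364.60294124,  -50.7858747 , 1404.3574968 ]), 'attitude': array([-0.04539451,  0.70758875, -0.7034713 ,  0.0488428 ])}
side {'fx': 480.03614677064894, 'fy': 480.03614677064894, 'cx': 318.8911016422159, 'cy': 235.64340056668027, 'xyz': array([ 506.62942686,  863.78956832, 1016.28347234]), 'attitude': array([ 0.01105334, -0.01543812,  0.92565351, -0.37789558])}
{'time_s': 0.1, 'joints': array([-1.34537771e+00,  3.13414431e-01,  1.49832965e+00,  2.87275192e-06,
        1.33097727e+00, -2.23418817e-01]), 'dq': array([-0.00198179, -0.00176759, -0.00121597,  0.00064351,  0.00096426,
        0.00053201]), 'tau': array([ 2.46304429e-03, -4.12893641e+01, -2.60144234e+01, -2.52675909e-04,
        2.98333849e-03, -1.15826299e-05]), 'eef_pos': array([ 227.73947947, -472.79770861,  230.79370887]), 'ee_rot': array([ 0.15696001,  0.68937564,  0.15775812, -0.68937447]), 'force': array([ 1.20566463,  0.3300512 , -1.81957212]), 'wrist_torque': array([-0.03605791, -0.01184239, -0.01210794]), 'grip_width': 0.9971616878398996}
```

View pics/top0.png

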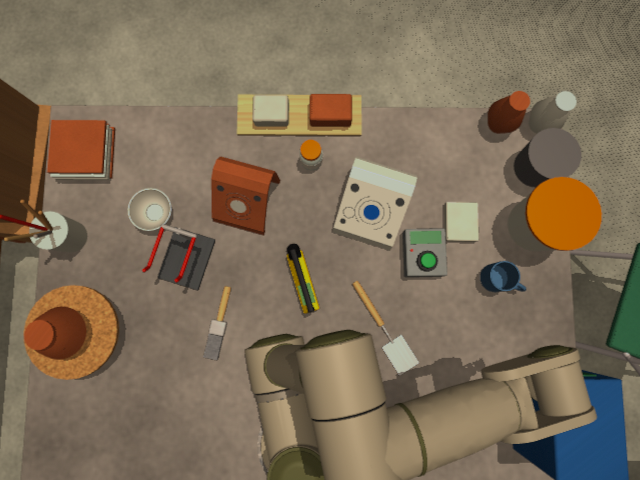

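View pics/side0.png

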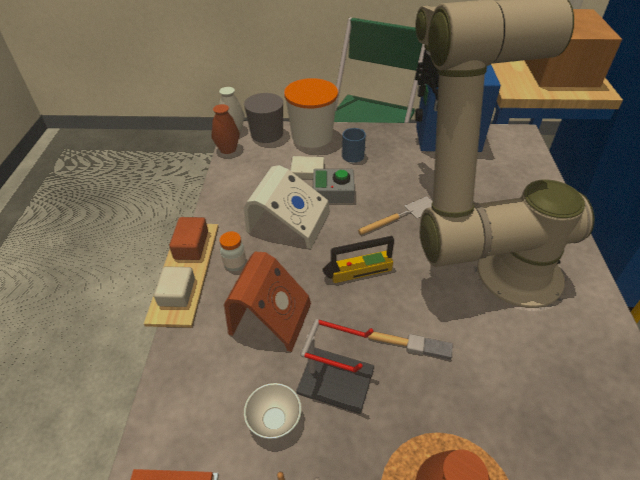

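The top view shows the thermometer near (303,280), blue mark (371,212), white mark (238,206), hook (180,255) and button (428,261). I'll enlarge both views.

```bash
python3 - <<'E'
import cv2,numpy as np
t=cv2.imread("pics/top0.png");s=cv2.imread("pics/side0.png")
def c(im,x,y,w,h,k):
    o=cv2.resize(im[y:y+h,x:x+w],None,fx=k,fy=k,interpolation=cv2.INTER_CUBIC)
    for i in range(0,w,10):
        cv2.putText(o,str(x+i),(i*k,9),0,.3,(0,255,255),1) if i%20==0 else 0
        cv2.line(o,(i*k,10),(i*k,14),(0,255,255),1)
    for j in range(0,h,10):
        cv2.putText(o,str(y+j),(0,j*k+4),0,.3,(0,255,255),1) if j%20==0 else 0
        cv2.line(o,(20,j*k),(24,j*k),(0,255,255),1)
    return o
cv2.imwrite("pics/a.png",c(t,140,150,155,150,4)) 
cv2.imwrite("pics/b.png",c(t,275,150,190,150,4))
cv2.imwrite("pics/s.png",c(s,220,150,190,150,4))
cv2.imwrite("pics/s2.png",c(s,220,270,160,150,4))
E
```

```text
(no output)
```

View pics/a.png

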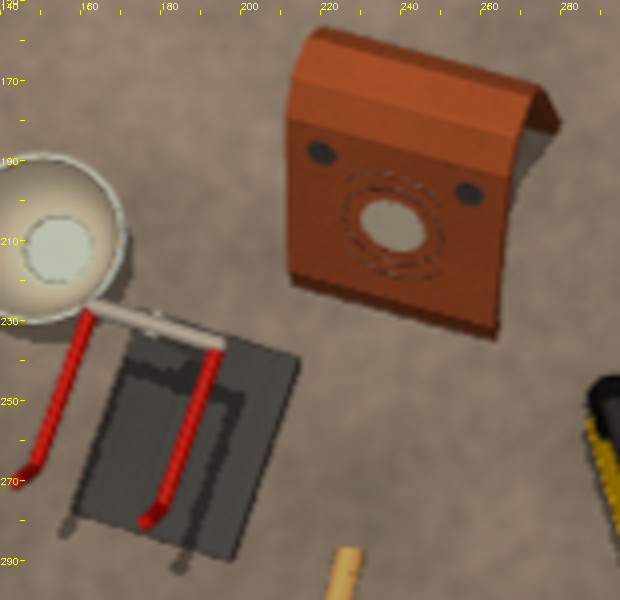

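View pics/b.png

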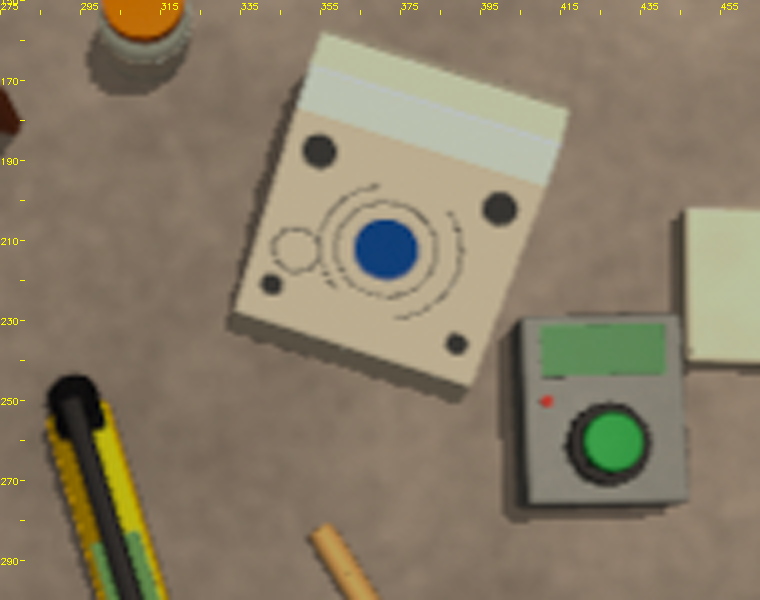

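View pics/s.png

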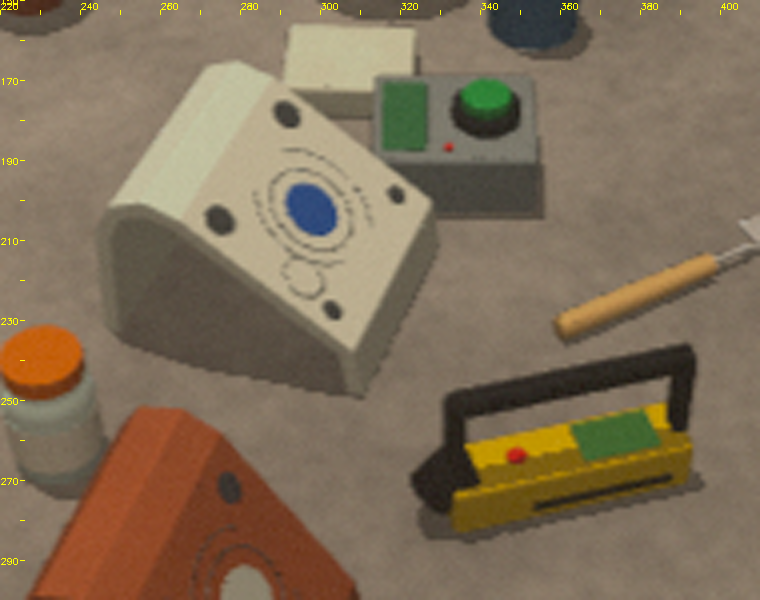

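View pics/s2.png

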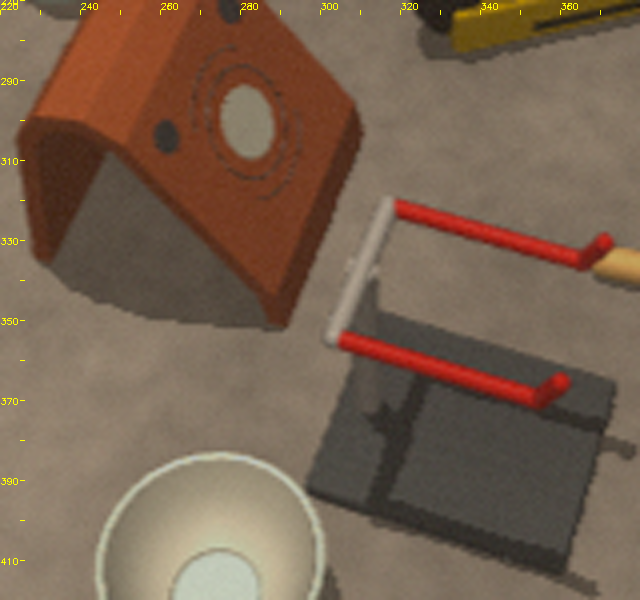

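From the crops (full-image pixels): top view, blue mark (371.5,212.3), white mark (238.2,206.5) and button (428.7,260.5). In the side view they are at (297.7,202.2), (282,300.5) and (341.7,174.2). The hook prongs, panel edges and thermometer handle are also readable. Next I'll fit poses from both views.

```bash
cat > h.py <<'E'
import numpy as np, cv2
from scipy.spatial.transform import Rotation as Ro
from scipy.optimize import least_squares
from rig import ctrl, viewer
C={n:viewer.calibration(n) for n in("top","side")}
def q2r(q): return Ro.from_quat(np.r_[q[1:],q[0]])
def proj(n,P):
    c=C[n]; p=q2r(c["attitude"]).inv().apply(np.atleast_2d(P)-c["xyz"])
    return np.c_[c["fx"]*p[:,0]/p[:,2]+c["cx"],c["fy"]*p[:,1]/p[:,2]+c["cy"]]
def tri(t,s):
    f=lambda X:np.r_[proj("top",X)[0]-t,proj("side",X)[0]-s]
    r=least_squares(f,[450,0,80]); return r.x,r.fun
def fit(obs,x0):  # obs: (view, model pt, pixel) -> x,y,yaw
    def f(v): 
        R=Ro.from_euler('z',v[2])
        return np.concatenate([proj(n,R.apply(m)+[v[0],v[1],0])[0]-p for n,m,p in obs])
    r=least_squares(f,x0,loss='soft_l1'); return r.x,f(r.x).reshape(-1,2)
def tool(a,y):  # rotation with tool x=a, tool y=y
    a=np.array(a)/np.linalg.norm(a); y=np.array(y)-np.dot(a,y)*a; y/=np.linalg.norm(y)
    return Ro.from_matrix(np.c_[a,y,np.cross(a,y)])
def delta(p,R):
    s=ctrl.sense(); Rc=q2r(s["ee_rot"])
    return np.r_[Rc.inv().apply(p-s["eef_pos"]),np.degrees((Rc.inv()*R).as_rotvec())].round(1)
E
python3 - <<'E'
from h import *
np.set_printoptions(precision=2,suppress=True)
T=lambda *a:tri(*map(np.array,a))
for k,a in dict(blue=((371.5,212.3),(297.7,202.2)),white=((238.2,206.5),(282,300.5)),btn=((428.7,260.5),(341.7,174.2)),
 wL=((333.25,228),(308.5,236.75)),wR=((392.5,247),(328.25,202)),rL=((212.75,218.5),(289.5,344)),rR=((264.25,232.5),(309.25,295.75)),
 handF=((293,250.3),(332.5,249.5))).items(): print(k,*T(*a))
o=[("side",(85,23,0),(333.75,282.5)),("side",(-85,23,0),(392.5,272)),("side",(-85,23,42),(392.5,260)),("side",(85,23,42),(333.2,272.8)),
("side",(85,0,105),(333,250.5)),("side",(-85,0,105),(392,239.5)),("top",(85,0,113),(293,250)),("top",(-85,0,113),(311.5,312))]
print("thermo",*fit(o,[350,0,0.2]))
h=[("top",(-32,42,150),(149,266.25)),("top",(73,42,150),(162.5,228)),("top",(-32,-42,150),(181.25,275.75)),("top",(73,-42,150),(194.25,237.5)),
("top",(95,-60,12),(215,240)),("top",(-55,-60,12),(198.75,290.25)),("top",(-55,60,12),(158.25,278.75)),
("side",(73,42,150),(305,355)),("side",(-32,42,150),(355,369.5)),("side",(73,-42,150),(318.75,322)),("side",(-32,-42,150),(366.25,335)),
("side",(-40,42,175),(360.75,365.25)),("side",(-40,-42,175),(371,330)),("side",(-55,60,12),(360,410)),("side",(95,60,12),(297.5,392))]
print("hook",*fit(h,[400,300,-0.2]))
print(q2r(ctrl.sense()["ee_rot"]).as_matrix())
E
```

```text
blue [ 615.05 -180.79   86.81] [ 0.   -0.04  0.04  0.01]
white [628.28 175.2   88.82] [ 0.01 -0.11  0.1   0.02]
btn [ 487.74 -334.16   71.52] [-0.01  0.11 -0.13 -0.02]
wL [578.69 -79.58  47.35] [ 0.02 -0.23  0.24  0.05]
wR [ 527.81 -243.07   34.6 ] [-0.01  0.12 -0.14 -0.02]
rL [606.77 255.64  26.89] [ 0.03 -0.3   0.25  0.05]
rR [567.75 111.58  26.31] [ 0.01 -0.09  0.08  0.02]
handF [509.74  26.   110.63] [ 0.04 -0.34  0.33  0.06]
thermo [431.93   0.86   0.29] [[-0.48  0.62]
 [ 0.09 -1.21]
 [ 1.66  0.71]
 [ 0.27  0.31]
 [-1.61  0.24]
 [ 1.53 -0.94]
 [ 0.38 -1.54]
 [-0.03  0.1 ]]
hook [477.84 334.9   -0.28] [[-0.4   1.33]
 [-0.23 -0.19]
 [-0.76  1.38]
 [-0.4  -0.33]
 [-0.04 -1.72]
 [-0.73 -0.36]
 [-1.43 -1.22]
 [ 0.83 -0.36]
 [ 0.75 -0.36]
 [ 0.04 -0.35]
 [ 0.01 -0.43]
 [-0.43 -1.4 ]
 [-0.22 -1.11]
 [ 0.93  1.48]
 [-1.94 -0.8 ]]
[[-0.    0.43 -0.9 ]
 [ 0.   -0.9  -0.43]
 [-1.   -0.   -0.  ]]
```

```bash
cat > f.py <<'E'
from h import *
np.set_printoptions(precision=2,suppress=True)
def panel(lean,w,obs,x0):
    L=np.radians(lean)
    def f(v):
        R=Ro.from_euler('z',v[3]); out=[]
        for n,sy,k,p in obs:
            s={0:0,-1:-v[4],1:v[5]}[k]
            out.append(proj(n,R.apply([s*np.cos(L),sy*w/2,s*np.sin(L)])+v[:3])[0]-p)
        return np.concatenate(out)
    r=least_squares(f,x0,loss='soft_l1'); return r.x,np.degrees(r.x[3]),f(r.x).reshape(-1,2)
W=panel(34,170,[("top",0,0,(371.5,212.3)),("side",0,0,(297.7,202.2)),("top",1,-1,(333.25,228)),("top",-1,-1,(392.5,247)),("side",1,-1,(308.5,236.75)),("side",-1,-1,(328.25,202)),
 ("top",1,1,(350.75,176.75)),("top",-1,1,(412,196.5))],[615,-180,87,-.3,80,70])
Rd=panel(55,150,[("top",0,0,(238.2,206.5)),("side",0,0,(282,300.5)),("top",1,-1,(212.75,218.5)),("top",-1,-1,(264.25,232.5)),("side",1,-1,(289.5,344)),("side",-1,-1,(309.25,295.75)),
 ("top",1,1,(212.5,180.5)),("top",-1,1,(266.75,194.5)),("side",1,1,(247.5,307))],[628,175,89,-.27,80,70])
if __name__=="__main__":
    for a in(W,Rd): print(*a)
    print(tri(np.array([428.7,260.5]),np.array([341.7,173.])), Ro.from_euler('z',0), q2r(C['top']['attitude']).as_matrix())
E
python3 f.py; python3 - <<'E'
from h import *
p=np.array([431.9,.9,105]); 
for yaw in(.29,):
  y=[-np.sin(yaw),np.cos(yaw),0]
  for s in(1,-1):
    print(delta(p+[0,0,100],tool([0,0,-1],np.array(y)*s)))
E
```

```text
[ 615.25 -181.91   85.21   -0.32   78.78   76.66] -18.193593344974357 [[ 0.36  0.  ]
 [ 0.02  0.16]
 [ 0.4  -0.26]
 [ 0.03  0.25]
 [-0.06  1.27]
 [ 0.24 -1.45]
 [-0.81 -0.38]
 [ 0.05  0.18]]
[628.54 173.63  86.85  -0.26  73.71  70.57] -14.916290999153592 [[ 0.72 -0.05]
 [ 0.1  -0.02]
 [-0.42 -0.36]
 [-0.16 -0.32]
 [ 0.12  0.64]
 [-0.17  0.12]
 [-0.77 -0.96]
 [ 1.02  0.11]
 [ 4.24 -0.29]]
(array([ 487.5 , -333.01,   77.11]), array([-0.  ,  0.01, -0.01, -0.  ])) Rotation.from_matrix(array([[1., 0., 0.],
                            [0., 1., 0.],
                            [0., 0., 1.]])) [[ 0.01 -0.99  0.13]
 [-1.   -0.01 -0.  ]
 [ 0.01 -0.13 -0.99]]
[ 2.630e+01 -3.382e+02 -3.895e+02 -1.709e+02 -1.000e-01 -0.000e+00]
[ 2.630e+01 -3.382e+02 -3.895e+02  9.100e+00 -0.000e+00  1.000e-01]
```

>>> carry_out --pt "-1 0 -38 -43 2 0 0" --pt "-1 0 -76 -87 4 0 0" --pt "-1 0 -114 -130 6 0 0" --pt "-1 0 -152 -174 8 0 0" --pt "-1 0 -190 -218 9.1 0 0" --newtons 80

```text
time_s: 0.72
eef_pos: [342.1, -205.4, 231.2]
ee_rot: [0.102, 0.7, 0.102, -0.7]
force: [1.9, -1.7, 0.1]
grip_width: 1.0
```

```bash
python3 - <<'E'
from h import *
y=.29; print(ctrl.sense()['joints'].round(2), delta(np.array([431.9,.9,180]),tool([0,0,-1],[np.sin(y),-np.cos(y),0])))
E
```

```text
[-0.84  0.03  1.84  0.    1.27  0.45] [ 5.130e+01 -1.722e+02 -1.449e+02 -1.000e-01 -0.000e+00  0.000e+00]
```

>>> carry_out --pt "-1 0 -42 -35 0 0 0" --pt "-1 0 -84 -70 0 0 0" --pt "-1 10 -126 -105 0 0 0" --pt "-1 25 -160 -135 0 0 0" --pt "-1 46 -172.2 -144.9 0 0 0"

```text
time_s: 1.35
eef_pos: [431.9, 1.2, 184.8]
ee_rot: [0.103, 0.7, 0.103, -0.699]
force: [-0.5, -0.5, -0.6]
grip_width: 1.004
```

```bash
python3 - <<'E'
from h import *
y=.29; print(ctrl.sense()['joints'].round(2), delta(np.array([431.9,.9,86]),tool([0,0,-1],[np.sin(y),-np.cos(y),0])))
im=viewer.capture("side")[...,::-1]; cv2.imwrite("pics/g1.png",cv2.resize(im[150:310,280:440],None,fx=3.5,fy=3.5,interpolation=2))
E
```

```text
[-0.27  0.15  1.83  0.    1.16  1.01] [98.8  0.3  0.1  0.2 -0.  -0. ]
```

View pics/g1.png

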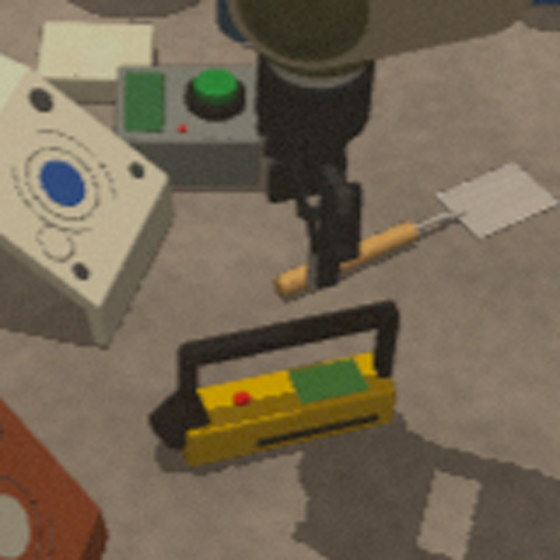

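The side crop shows the open jaws straight above the handle middle, finger tip near (325,285) in the crop and handle below it at (290,330). I'll descend and close.

>>> carry_out --pt "-1 40 0.3 0 0 0 0" --pt "-1 75 0.3 0 0 0 0" --pt "-1 99 0.3 0 0 0 0" --pt "0.3 99 0.3 0 0 0 0" --pt "1 99 0.3 0 0 0 0" --newtons 80

```text
time_s: 2.02
eef_pos: [432.0, -1.5, 87.3]
ee_rot: [0.102, 0.7, 0.102, -0.699]
force: [0.6, 0.6, 1.0]
grip_width: 0.605
```

>>> carry_out --pt "1 0 0 0 0 0 0" --pt "1 0 0 0 0 0 0" --pt "1 0 0 0 0 0 0" --pt "1 -5 0 0 0 0 0" --pt "1 -30 0 0 0 0 0" --newtons 80

```text
time_s: 2.65
eef_pos: [430.3, -0.9, 115.6]
ee_rot: [-0.102, -0.698, -0.103, 0.701]
force: [1.2, 0.0, -4.8]
grip_width: 0.17
```

>>> carry_out --pt "1 -30 0 0 0 0 0" --pt "1 -70 0 0 0 0 0" --pt "1 -100 0 0 0 0 0" --pt "1 -100 0 0 0 0 0" --pt "1 -100 0 0 0 0 0"

```text
time_s: 3.28
eef_pos: [430.7, -0.9, 214.8]
ee_rot: [-0.102, -0.699, -0.103, 0.701]
force: [-0.3, 0.7, -4.9]
grip_width: 0.167
```

```bash
python3 - <<'E'
from h import *
s=ctrl.sense();print(s)
ims=[]
for n,(x,y,w,h) in dict(side=(300,150,130,130),top=(260,200,110,130)).items():
    im=viewer.capture(n)[...,::-1]; cv2.imwrite(f"pics/h_{n}.png",im); ims.append(cv2.resize(im[y:y+130,x:x+w],None,fx=3.3,fy=3.3,interpolation=2))
o=np.hstack(ims); print(o.shape); cv2.imwrite("pics/h.png",o)
E
```

```text
{'time_s': 3.275, 'joints': array([-2.75526428e-01,  1.20035401e-01,  1.78428156e+00, -7.76992745e-05,
        1.24001780e+00,  1.00530014e+00]), 'dq': array([-0.00070741,  0.00974219,  0.00484478,  0.00071086,  0.00320682,
        0.00068625]), 'tau': array([ 3.75924620e-02, -3.43467844e+01, -2.78239936e+01,  2.97821488e-02,
       -4.64805658e-02,  3.47386613e-04]), 'eef_pos': array([430.67923687,  -0.92132574, 214.76163571]), 'ee_rot': array([-0.1017977 , -0.69879031, -0.10254183,  0.70058155]), 'force': array([-0.29405012,  0.66353111, -4.88984418]), 'wrist_torque': array([ 0.00776536,  0.11813017, -0.02445787]), 'grip_width': 0.1670965650278}
(429, 792, 3)
```

View pics/h.png

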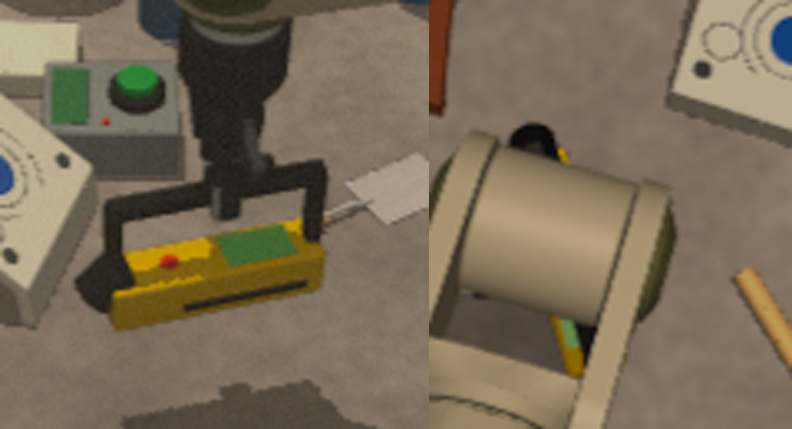

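The crop shows the thermometer held level and clear of the bench: lens at (95,285), body corners near (116,328) and (322,288). I'll fit its pose in the tool.

```bash
python3 - <<'E'
from h import *
np.set_printoptions(precision=2,suppress=True)
p=ctrl.sense()['eef_pos']; R=q2r(ctrl.sense()['ee_rot']).as_matrix()
X=np.array([-R[:,2]]).ravel(); print(R)
g=p-19*R[:,0]
# thermo axes: x = , y=-tool y, z=-tool x
B=np.c_[np.cross(-R[:,1],-R[:,0]),-R[:,1],-R[:,0]]; print("thermo yaw",np.degrees(np.arctan2(B[1,0],B[0,0])))
obs=[("side",(85,23,0),(335.15,249.4)),("side",(-85,23,0),(397.6,237.3)),("side",(-85,23,42),(398.2,223.6)),("side",(85,23,42),(334.2,237)),("side",(-85,8,113),(398.5,200.3)),("side",(85,8,113),(332.4,212.4)),("top",(-85,-23,42),(305.8,313.6))]
def f(v):
    Rt=Ro.from_matrix(B)*Ro.from_euler('YZ',v[2:])
    return np.concatenate([proj(n,g+B@[v[0],0,v[1]]+Rt.apply(np.array(m)-[0,0,105]))[0]-q for n,m,q in obs])
r=least_squares(f,[0,0,0,0],loss='soft_l1');print(r.x[:2],np.degrees(r.x[2:]),f(r.x).reshape(-1,2))
# bench version: same-style side-only
E
```

```text
[[-0.    0.29 -0.96]
 [ 0.   -0.96 -0.29]
 [-1.   -0.    0.  ]]
thermo yaw 16.60824276564834
[5.17 4.  ] [ 5.46 -6.42] [[-0.48 -0.89]
 [ 2.9  -0.45]
 [ 2.64  1.75]
 [-0.88  0.28]
 [ 1.32  0.03]
 [-2.54  0.21]
 [11.43 -1.24]]
```

```bash
python3 - <<'E'
from h import *
np.set_printoptions(precision=2,suppress=True)
p=ctrl.sense()['eef_pos']; R=q2r(ctrl.sense()['ee_rot']).as_matrix()
g=p-19*R[:,0]
B=np.c_[np.cross(-R[:,1],-R[:,0]),-R[:,1],-R[:,0]]
obs=[("side",(85,23,0),(335.15,249.4)),("side",(-85,23,0),(397.6,237.3)),("side",(-85,23,42),(398.2,223.6)),("side",(85,23,42),(334.2,237)),("side",(-85,8,113),(398.5,200.3)),("side",(85,8,113),(332.4,212.4)),("top",(-85,23,42),(303,314))]
for o in (obs[:-1],obs):
  for fix in (0,1):
    def f(v):
        Rt=Ro.from_matrix(B)*Ro.from_euler('YZ',[v[2],v[3]*(1-fix)])
        return np.concatenate([proj(n,g+B@[v[0],0,v[1]]+Rt.apply(np.array(m)-[0,0,105]))[0]-q for n,m,q in o])
    r=least_squares(f,[0,0,0,0],loss='soft_l1');print(r.x[:2],np.degrees(r.x[2:]),r.cost);print(f(r.x).reshape(-1,2).round(1).tolist())
E
```

```text
[2.75 4.88] [0.04 0.52] 3.385998885117048
[[-1.5, 0.1], [-0.2, -0.9], [0.9, 1.0], [-0.3, 0.8], [1.4, -0.9], [-0.0, 0.0]]
[2.8  4.72] [0.3 0. ] 3.4354124615438146
[[-1.5, 0.0], [-0.1, -0.8], [1.0, 1.2], [-0.4, 0.8], [1.5, -0.7], [-0.2, 0.0]]
[2.89 5.08] [-0.21  0.99] 3.5032538634756984
[[-1.5, 0.2], [-0.5, -1.0], [0.7, 0.9], [-0.4, 0.9], [1.3, -1.0], [0.0, 0.1], [-0.2, 0.3]]
[3.   4.74] [0.26 0.  ] 3.827042879276436
[[-1.6, 0.0], [-0.1, -0.7], [0.9, 1.2], [-0.5, 0.8], [1.4, -0.7], [-0.3, -0.0], [-0.8, 0.5]]
```

```bash
cat > t.py <<'E'
from h import *
np.set_printoptions(precision=1,suppress=True)
DX,DZ=2.4,.5
def tcp(handle,Rt):
    M=Rt.as_matrix(); return handle-M@[DX,0,DZ]-19*M[:,2], tool(-M[:,2],-M[:,1])
def aim(mark,yaw,lean):
    Rz=Ro.from_euler('z',yaw,degrees=True); L=np.radians(lean)
    n=Rz.apply([-np.sin(L),0,np.cos(L)]); Rt=Rz*Ro.from_euler('y',45-lean,degrees=True)
    return tcp(mark+100*n-Rt.apply([96,0,24-105]),Rt)
BL=aim(np.array([615.1,-181.5,86]),-18.2,34); WH=aim(np.array([628.4,174.5,87.9]),-15,55)
HY=np.degrees(-.28); HK=np.array([477.8,334.9,0.])
def hang(x,z,sgn):  # thermo x = sgn * hook y
    Rz=Ro.from_euler('z',HY,degrees=True)
    return tcp(HK+Rz.apply([x,0,z]),Ro.from_euler('z',HY+90*sgn,degrees=True))
E
python3 - <<'E'
from t import *
print(BL[0],delta(*BL)); print(WH[0],delta(*WH),np.degrees((BL[1].inv()*WH[1]).as_rotvec()))
for s in(1,-1): print(hang(0,163,s)[0],delta(*hang(0,163,s)))
E
```

```text
[ 481.4 -137.5  248. ] [-33.5 145.3  -9.4  34.7 -10.5  -3.3]
[445.4 223.5 188.7] [  26.2 -210.9  -78.2   31.5    9.9    2.8] [-3.2 21.   0. ]
[477.1 332.6 143.5] [  71.4 -306.2 -140.   -57.3    0.1    0.2]
[478.5 337.2 143.5] [  71.4 -310.3 -142.6  122.7    0.2   -0.1]
```

>>> carry_out --pt "1 -10 25 -2 6 -2 -0.6" --pt "1 -18 60 -4 14 -4 -1.3" --pt "1 -25 95 -6 22 -6.5 -2" --pt "1 -30 125 -8 30 -9 -2.8" --pt "1 -33.5 145.3 -9.4 34.7 -10.5 -3.3"

```text
time_s: 4.0
eef_pos: [482.3, -138.9, 248.4]
ee_rot: [0.124, -0.628, 0.102, 0.762]
force: [-0.6, 0.3, -5.5]
grip_width: 0.169
```

```bash
python3 - <<'E'
from t import *
cv2.imwrite("pics/x.png",viewer.capture("side")[...,::-1])
print(delta(*BL)); s=ctrl.sense(); print(s['joints'],s['dq'])
E
```

```text
[ 0.8 -2.8  2.5 -0.5 -0.   0. ]
[-0.5  0.4  1.4 -0.   1.6  1.4] [ 0.  -0.   0.1  0.  -0.1 -0.1]
```

>>> carry_out --pt "1 0 0 0 0 0 0" --pt "1 0 0 0 0 0 0" --pt "1 0 0 0 0 0 0" --pt "1 0 0 0 0 0 0" --pt "1 0 0 0 0 0 0"

```text
time_s: 4.68
eef_pos: [482.0, -137.5, 249.9]
ee_rot: [0.122, -0.629, 0.101, 0.761]
force: [-0.5, 0.1, -5.4]
grip_width: 0.17
```

```bash
python3 - <<'E'
from t import *
print(delta(*BL)); s=ctrl.sense(); print(s['dq'])
ims=[]
for n,(x,y) in dict(side=(240,100),top=(300,150)).items():
    im=viewer.capture(n)[...,::-1]; ims.append(cv2.resize(im[y:y+130,x:x+130],None,fx=3,fy=3,interpolation=2))
cv2.imwrite("pics/bl.png",np.hstack(ims))
# expected pixels of lens axis
for n in("side","top"):
    m=np.array([615.1,-181.5,86]);Rz=Ro.from_euler('z',-18.2,degrees=True);nn=Rz.apply([-np.sin(.593),0,np.cos(.593)]); print(n,proj(n,[m,m+100*nn]))
E
```

```text
[ 1.9  0.2  0.2  0.  -0.2  0. ]
[-0.  0. -0. -0.  0.  0.]
side [[297.7 202.3]
 [315.3 184.3]]
top [[371.7 212.3]
 [368.1 227. ]]
```

View pics/bl.png

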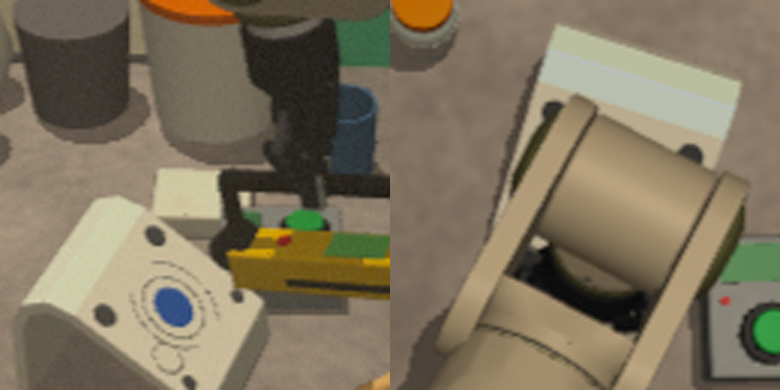

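The crop shows the lens front at about (222,252), against an expected (226,253). It points at the blue mark at (173,307). I'll make a small correction and then hold.

>>> carry_out --pt "1 2.2 0.2 0 0 0 0" --pt "1 2.2 0.2 0 0 0 0" --pt "1 2.2 0.2 0 0 0 0" --pt "1 2.2 0.2 0 0 0 0" --pt "1 2.2 0.2 0 0 0 0"

```text
time_s: 5.4
eef_pos: [481.6, -137.7, 247.7]
ee_rot: [0.122, -0.629, 0.101, 0.761]
force: [0.0, -0.5, -5.8]
grip_width: 0.171
```

>>> carry_out --pt "1 0 0 0 0 0 0" --pt "1 0 0 0 0 0 0" --pt "1 0 0 0 0 0 0" --pt "1 0 0 0 0 0 0" --pt "1 0 0 0 0 0 0"

```text
time_s: 6.02
eef_pos: [481.6, -137.7, 247.6]
ee_rot: [0.122, -0.629, 0.101, 0.761]
force: [-0.6, -0.2, -4.8]
grip_width: 0.172
```

>>> carry_out --pt "1 0 0 0 0 0 0" --pt "1 0 0 0 0 0 0" --pt "1 0 0 0 0 0 0" --pt "1 0 0 0 0 0 0" --pt "1 0 0 0 0 0 0"

```text
time_s: 6.65
eef_pos: [481.5, -137.7, 247.6]
ee_rot: [0.122, -0.629, 0.101, 0.761]
force: [-0.4, -0.1, -4.0]
grip_width: 0.172
```

>>> carry_out --pt "1 0 0 0 0 0 0" --pt "1 0 0 0 0 0 0" --pt "1 0 0 0 0 0 0" --pt "1 0 0 0 0 0 0" --pt "1 0 0 0 0 0 0"

```text
time_s: 7.28
eef_pos: [481.5, -137.7, 247.6]
ee_rot: [0.122, -0.629, 0.101, 0.761]
force: [-0.3, -0.3, -5.1]
grip_width: 0.171
```

>>> carry_out --pt "1 0 0 0 0 0 0" --pt "1 0 0 0 0 0 0" --pt "1 0 0 0 0 0 0" --pt "1 0 0 0 0 0 0" --pt "1 0 0 0 0 0 0"

```text
time_s: 7.9
eef_pos: [481.6, -137.7, 247.6]
ee_rot: [0.122, -0.629, 0.101, 0.761]
force: [0.7, 0.4, -5.5]
grip_width: 0.172
```

```bash
python3 - <<'E'
from t import *
print(delta(*BL)); d=delta(*WH); print(d,WH[0])
up=(WH[0]+[-40,0,60]); print(delta(up,WH[1]))
E
```

```text
[-0.4 -0.1  0.3  0.  -0.2  0. ]
[  85.6 -331.9  133.5   -3.2   20.8    0. ] [445.4 223.5 188.7]
[  33.8 -319.4  182.1   -3.2   20.8    0. ]
```

>>> carry_out --pt "1 0 -25 25 0 1 0" --pt "1 4 -70 55 -0.5 4 0" --pt "1 10 -120 85 -1 8 0" --pt "1 16 -170 115 -1.5 12 0" --pt "1 22 -220 140 -2 15 0"

```text
time_s: 8.52
eef_pos: [414.6, 117.2, 252.8]
ee_rot: [-0.097, 0.726, -0.102, -0.673]
force: [1.5, -0.5, -6.1]
grip_width: 0.171
```

```bash
python3 - <<'E'
from t import *
print(delta(WH[0]+[-40,0,60],WH[1]),delta(WH[0]+[-15,0,20],WH[1]),delta(*WH))
E
```

```text
[  1.4 -99.6  38.8  -1.2   5.7   0. ] [  43.1 -106.4   17.9   -1.2    5.7    0. ] [  64.2 -110.6    5.    -1.2    5.7    0. ]
```

>>> carry_out --pt "1 1 -40 16 -0.5 2 0" --pt "1 5 -80 26 -1 4 0" --pt "1 30 -102 22 -1.2 5.7 0" --pt "1 55 -109 11 -1.2 5.7 0" --pt "1 64.2 -110.6 5 -1.2 5.7 0"

```text
time_s: 9.15
eef_pos: [445.8, 222.0, 186.9]
ee_rot: [-0.083, 0.758, -0.1, -0.639]
force: [-0.4, 0.3, -5.1]
grip_width: 0.174
```

>>> carry_out --pt "1 0 0 0 0 0 0" --pt "1 0 0 0 0 0 0" --pt "1 0 0 0 0 0 0" --pt "1 0 0 0 0 0 0" --pt "1 0 0 0 0 0 0"

```text
time_s: 9.78
eef_pos: [446.2, 222.0, 188.4]
ee_rot: [-0.084, 0.759, -0.1, -0.638]
force: [0.0, 0.6, -5.8]
grip_width: 0.173
```

```bash
python3 - <<'E'
from t import *
print(delta(*WH))
im=viewer.capture("side")[...,::-1]; o=cv2.resize(im[190:340,220:400],None,fx=4,fy=4,interpolation=2)
m=np.array([628.4,174.5,87.9]);L=np.radians(55);n=Ro.from_euler('z',-15,degrees=True).apply([-np.sin(L),0,np.cos(L)])
print((proj("side",[m,m+100*n])-[220,190])*4); cv2.imwrite("pics/wh.png",o)
E
```

```text
[-0.5 -1.3  1.2 -0.   0.1 -0. ]
[[248.4 442.1]
 [377.5 414.7]]
```

View pics/wh.png

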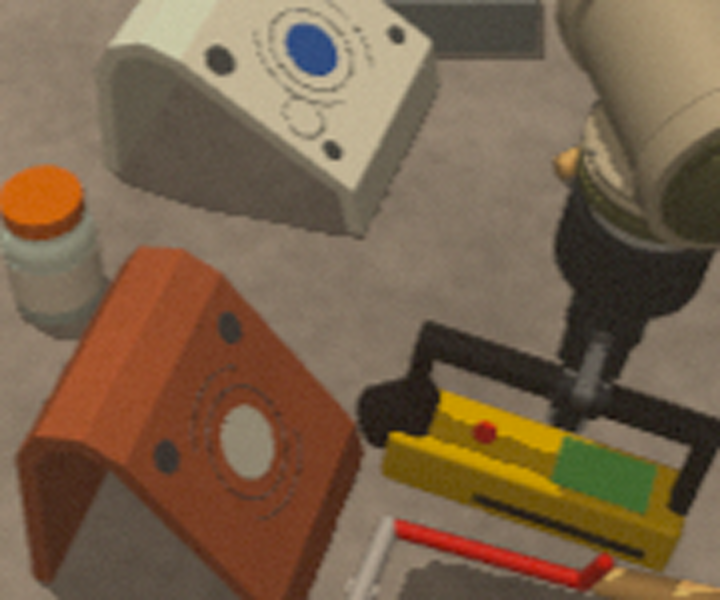

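The lens front is at about (366,416) in the crop, against an expected (377,415). It is on the mark's axis but a few mm close, so I'll back off slightly and hold.

>>> carry_out --pt "1 -3.2 -1.3 3.8 0 0 0" --pt "1 -3.2 -1.3 3.8 0 0 0" --pt "1 -3.2 -1.3 3.8 0 0 0" --pt "1 -3.2 -1.3 3.8 0 0 0" --pt "1 -3.2 -1.3 3.8 0 0 0"

```text
time_s: 10.45
eef_pos: [442.5, 224.3, 190.7]
ee_rot: [-0.084, 0.759, -0.1, -0.638]
force: [0.3, 0.1, -4.8]
grip_width: 0.169
```

>>> carry_out --pt "1 0 0 0 0 0 0" --pt "1 0 0 0 0 0 0" --pt "1 0 0 0 0 0 0" --pt "1 0 0 0 0 0 0" --pt "1 0 0 0 0 0 0"

```text
time_s: 11.08
eef_pos: [442.4, 224.3, 190.7]
ee_rot: [-0.084, 0.759, -0.1, -0.638]
force: [-0.2, 0.3, -4.7]
grip_width: 0.17
```

>>> carry_out --pt "1 0 0 0 0 0 0" --pt "1 0 0 0 0 0 0" --pt "1 0 0 0 0 0 0" --pt "1 0 0 0 0 0 0" --pt "1 0 0 0 0 0 0"

```text
time_s: 11.7
eef_pos: [442.5, 224.3, 190.8]
ee_rot: [-0.084, 0.759, -0.1, -0.638]
force: [0.3, 0.0, -5.2]
grip_width: 0.171
```

>>> carry_out --pt "1 0 0 0 0 0 0" --pt "1 0 0 0 0 0 0" --pt "1 0 0 0 0 0 0" --pt "1 0 0 0 0 0 0" --pt "1 0 0 0 0 0 0"

```text
time_s: 12.32
eef_pos: [442.5, 224.3, 190.7]
ee_rot: [-0.084, 0.759, -0.1, -0.638]
force: [0.8, -0.2, -4.6]
grip_width: 0.169
```

>>> carry_out --pt "1 0 0 0 0 0 0" --pt "1 0 0 0 0 0 0" --pt "1 0 0 0 0 0 0" --pt "1 0 0 0 0 0 0" --pt "1 0 0 0 0 0 0"

```text
time_s: 12.95
eef_pos: [442.5, 224.3, 190.7]
ee_rot: [-0.084, 0.759, -0.1, -0.638]
force: [-0.5, -0.5, -4.9]
grip_width: 0.168
```

```bash
python3 - <<'E'
from t import *
print(delta(*WH))
a=hang(-130,235,1); print(a[0],delta(*a)); w=(a[0]-[90,0,0]); print(w,delta(w,a[1]))
print(ctrl.sense()['joints'])
E
```

```text
[ 2.5 -0.  -2.6 -0.   0.1 -0. ]
[352.2 368.5 215.5] [ -45.8 -115.9  118.4  -88.7   -7.8   -7.7]
[262.2 368.5 215.5] [-60.7 -92.6 204.1 -88.7  -7.8  -7.7]
[ 0.3  0.2  1.7 -0.1  1.   2.2]
```

```bash
python3 - <<'E'
from t import *
s=ctrl.sense(); R=q2r(s['ee_rot'])
print(R.inv().apply([-40,0,140]).round(1))
E
```

```text
[-144.5   10.4   14.1]
```

>>> carry_out --pt "1 -20 2 10 0 0 0" --pt "1 -55 4 14 0 -2 0" --pt "1 -95 7 14 0 -5 0" --pt "1 -130 9 14 0 -8 0" --pt "1 -144 10 14 0 -10 0"

```text
time_s: 13.58
eef_pos: [403.0, 224.7, 332.4]
ee_rot: [0.093, -0.701, 0.092, 0.701]
force: [0.2, -0.7, -6.2]
grip_width: 0.168
```

```bash
python3 - <<'E'
from t import *
a=hang(-130,235,1); print(delta(a[0]+[0,0,100],a[1]),ctrl.sense()['joints'])
E
```

```text
[  17.1 -125.7   86.3  -89.    -0.1    0.1] [0.3 0.1 1.5 0.  1.5 2.1]
```

>>> carry_out --pt "1 0 -5 10 -6 0 0" --pt "1 0 -20 25 -15 0 0" --pt "1 0 -38 40 -25 0 0" --pt "1 0 -55 50 -35 0 0" --pt "1 5 -70 60 -45 0 0"

```text
time_s: 14.2
eef_pos: [362.8, 308.5, 325.6]
ee_rot: [-0.185, -0.682, -0.185, 0.683]
force: [0.6, -0.9, -5.6]
grip_width: 0.173
```

```bash
python3 - <<'E'
from t import *
a=hang(-130,235,1); print(delta(*a),ctrl.sense()['joints'])
E
```

```text
[110.1 -57.1 -21.2 -43.6   0.    0.1] [0.5 0.2 1.5 0.  1.5 1.5]
```

>>> carry_out --pt "1 5 -10 -4 -9 0 0" --pt "1 20 -25 -10 -19 0 0" --pt "1 50 -40 -15 -29 0 0" --pt "1 85 -52 -19 -38 0 0" --pt "1 110 -57.1 -21.2 -43.6 0 0"

```text
time_s: 14.82
eef_pos: [352.0, 368.2, 213.8]
ee_rot: [-0.424, -0.564, -0.425, 0.566]
force: [0.5, 0.3, -4.7]
grip_width: 0.17
```

>>> carry_out --pt "1 15 0 0 0 0 0" --pt "1 30 0 0 0 0 0" --pt "1 38 0 0 0 0 0" --pt "1 38 0 0 0 0 0" --pt "1 38 0 0 0 0 0"

```text
time_s: 15.45
eef_pos: [352.7, 368.0, 178.0]
ee_rot: [-0.423, -0.566, -0.424, 0.566]
force: [0.1, 0.2, -5.0]
grip_width: 0.17
```

```bash
python3 - <<'E'
from t import *
a=hang(-130,198,1); print(delta(*a),delta(*hang(0,198,1)),ctrl.sense()['joints'])
im=viewer.capture("side")[...,::-1]; cv2.imwrite("pics/p1.png",cv2.resize(im[240:440,260:460],None,fx=3,fy=3,interpolation=2))
E
```

```text
[-0.5 -0.6 -0.3 -0.4 -0.   0.1] [ -0.7 129.4  -1.2  -0.4  -0.    0.1] [0.6 0.3 1.6 0.  1.2 0.9]
```

View pics/p1.png

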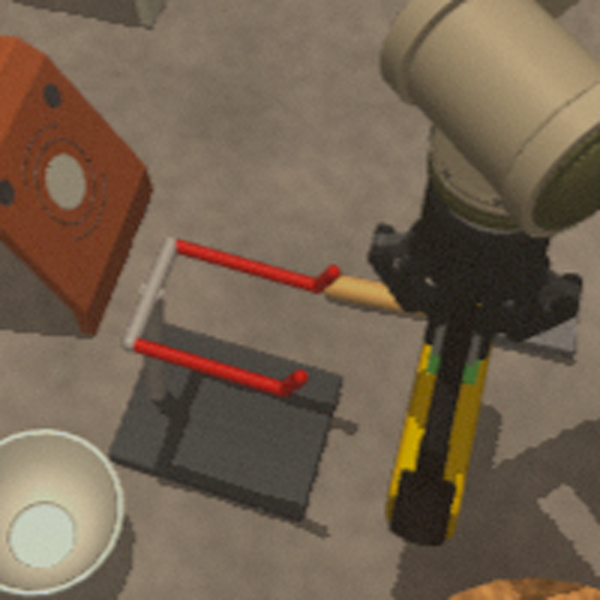

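The crop shows the thermometer clear of the hook, body below prong level and handle above it, tips at (303,377) and (335,272). I'll slide it in.

>>> carry_out --pt "1 0 15 0 -0.4 0 0" --pt "1 0 35 0 -0.4 0 0" --pt "1 0 50 0 -0.4 0 0" --pt "1 0 65 -0.5 -0.4 0 0" --pt "1 0 80 -0.5 -0.4 0 0"

```text
time_s: 16.12
eef_pos: [430.3, 345.4, 177.1]
ee_rot: [-0.425, -0.564, -0.426, 0.565]
force: [-0.3, 0.1, -5.9]
grip_width: 0.175
```

>>> carry_out --pt "1 0 15 0 0 0 0" --pt "1 0 30 0 0 0 0" --pt "1 0 42 0 0 0 0" --pt "1 0 49 -0.5 0 0 0" --pt "1 0 49 -0.5 0 0 0"

```text
time_s: 16.75
eef_pos: [476.7, 332.7, 176.9]
ee_rot: [-0.425, -0.564, -0.426, 0.566]
force: [-0.3, 0.1, -5.6]
grip_width: 0.173
```

```bash
python3 - <<'E'
from t import *
print(delta(*hang(0,163,1)),ctrl.sense()['force'])
im=viewer.capture("side")[...,::-1]; cv2.imwrite("pics/p2.png",cv2.resize(im[270:440,260:430],None,fx=3.5,fy=3.5,interpolation=2))
E
```

```text
[33.4  0.6 -0.   0.   0.   0.1] [-0.3  0.1 -5.6]
```

View pics/p2.png

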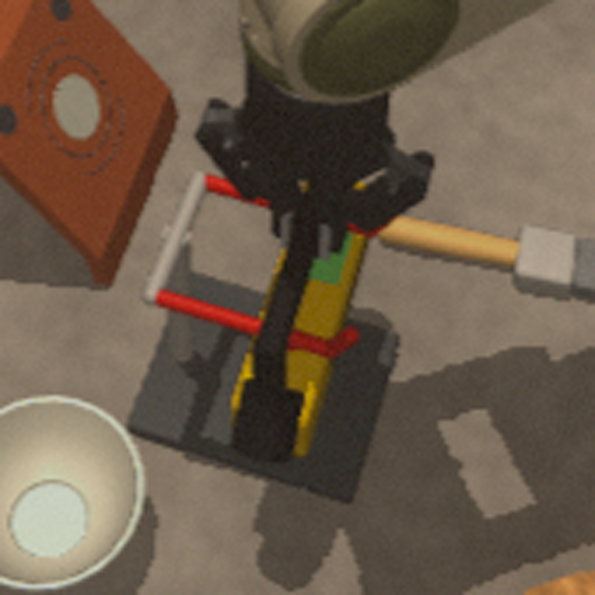

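The near prong at (265,325) passes through the window under the handle, as intended, with no contact force. I'll lower it.

>>> carry_out --pt "1 8 0.3 0 0 0 0" --pt "1 16 0.6 0 0 0 0" --pt "1 23 0.6 0 0 0 0" --pt "1 27 0.6 0 0 0 0" --pt "1 27 0.6 0 0 0 0"

```text
time_s: 17.42
eef_pos: [476.9, 332.6, 149.7]
ee_rot: [-0.425, -0.564, -0.426, 0.566]
force: [-0.2, -0.3, -5.1]
grip_width: 0.17
```

>>> carry_out --pt "1 1 0 0 0 0 0" --pt "1 2 0 0 0 0 0" --pt "1 3 0 0 0 0 0" --pt "1 4 0 0 0 0 0" --pt "1 4 0 0 0 0 0"

```text
time_s: 18.05
eef_pos: [476.9, 332.6, 146.0]
ee_rot: [-0.425, -0.564, -0.426, 0.565]
force: [0.1, -1.3, -5.5]
grip_width: 0.168
```

>>> carry_out --pt "1 0.5 0 0 0 0 0" --pt "1 1 0 0 0 0 0" --pt "1 1.5 0 0 0 0 0" --pt "1 1.5 0 0 0 0 0" --pt "1 1.5 0 0 0 0 0"

```text
time_s: 18.68
eef_pos: [477.0, 332.6, 144.6]
ee_rot: [-0.425, -0.564, -0.426, 0.565]
force: [-0.1, -0.4, -3.3]
grip_width: 0.168
```

>>> carry_out --pt "1 0.4 0 0 0 0 0" --pt "1 0.8 0 0 0 0 0" --pt "1 0.8 0 0 0 0 0" --pt "1 0.8 0 0 0 0 0" --pt "1 0.8 0 0 0 0 0"

```text
time_s: 19.3
eef_pos: [477.1, 332.6, 144.4]
ee_rot: [-0.425, -0.564, -0.426, 0.565]
force: [-4.2, -3.5, 6.3]
grip_width: 0.17
```

>>> carry_out --pt "1 -0.4 0 0 0 0 0" --pt "0.4 -0.4 0 0 0 0 0" --pt "0.0 -0.4 0 0 0 0 0" --pt "-0.4 -0.4 0 0 0 0 0" --pt "-0.7 -0.4 0 0 0 0 0"

```text
time_s: 19.92
eef_pos: [477.0, 332.6, 144.1]
ee_rot: [-0.425, -0.564, -0.426, 0.565]
force: [0.9, -0.1, 0.1]
grip_width: 0.848
```

>>> carry_out --pt "-0.7 0 0 0 0 0 0" --pt "-0.7 0 0 0 0 0 0" --pt "-0.7 -10 0 0 0 0 0" --pt "-0.7 -30 0 0 0 0 0" --pt "-0.7 -60 0 0 0 0 0"

```text
time_s: 20.55
eef_pos: [476.9, 332.5, 205.0]
ee_rot: [-0.425, -0.564, -0.426, 0.566]
force: [-0.4, 0.2, -0.1]
grip_width: 0.849
```

>>> carry_out --pt "-0.7 -30 0 0 0 0 0" --pt "-0.7 -70 0 0 0 0 0" --pt "-0.7 -110 -20 20 8 0 0" --pt "-0.7 -130 -50 60 16 0 0" --pt "-0.7 -130 -80 105 24 0 0"

```text
time_s: 21.18
eef_pos: [370.7, 253.1, 336.4]
ee_rot: [0.297, 0.642, 0.298, -0.641]
force: [0.9, -0.6, 0.8]
grip_width: 0.849
```

```bash
python3 - <<'E'
from t import *
im=viewer.capture("side")[...,::-1]; im2=viewer.capture("top")[...,::-1]
r=lambda a:cv2.resize(a,None,fx=2.4,fy=2.4,interpolation=2)
cv2.imwrite("pics/p3.png",np.hstack([r(im[270:430,260:420]),r(im2[180:340,110:270])]))
y=Ro.from_euler('z',-20,degrees=True)
print(ctrl.sense()['joints'],delta(np.array([487.5,-333,140]),tool([0,0,-1],[.3,-.95,0])))
E
```

```text
[0.3 0.1 1.5 0.  1.5 1. ] [195.4 468.8 369.7  32.3   0.    0.1]
```

Viewing limit reached, so from here I'll check numerically. Next I'll close the jaws and go over the button at a safe height.

>>> carry_out --pt "1 0 40 31 3 0 0" --pt "1 0 83 65 8 0 0" --pt "1 0 130 100 14 0 0" --pt "1 0 176 136 20 0 0" --pt "1 0 222 174 26 0 0"

```text
time_s: 21.9
eef_pos: [430.2, -24.2, 334.9]
ee_rot: [-0.146, -0.692, -0.146, 0.692]
force: [2.0, 0.4, 0.1]
grip_width: -0.002
```

```bash
python3 - <<'E'
from t import *
print(ctrl.sense()['joints'],delta(np.array([487.5,-333,240]),tool([0,0,-1],[.3,-.95,0])))
E
```

```text
[-0.3  0.   1.6 -0.   1.5  0.8] [ 94.9 305.6  72.2   6.3   0.1   0. ]
```

>>> carry_out --pt "1 0 58 14 1 0 0" --pt "1 0 117 28 3 0 0" --pt "1 0 176 42 5 0 0" --pt "1 10 235 56 6.3 0 0" --pt "1 40 285 68 6.3 0 0"

```text
time_s: 22.52
eef_pos: [484.1, -313.1, 294.9]
ee_rot: [0.109, 0.699, 0.108, -0.699]
force: [-0.1, 0.9, -0.5]
grip_width: 0.005
```

```bash
python3 - <<'E'
from t import *
print(delta(np.array([487.5,-333,110]),tool([0,0,-1],[.3,-.95,0])))
# is the thermometer where it should be? yellow centroids vs expected hanging body
Rz=Ro.from_euler('z',HY+90,degrees=True); m=HK+[0,0,163]
c=np.array([[x,y,z] for x in(-85,85) for y in(-23,23) for z in(0,42)])-[0,0,105]
for n,(x,y) in dict(side=(260,270),top=(110,180)).items():
    im=viewer.capture(n)[...,::-1]; cv2.imwrite(f"pics/e_{n}.png",im); h=cv2.cvtColor(im,cv2.COLOR_BGR2HSV)
    k=cv2.inRange(h,(22,140,60),(34,255,255)); k=cv2.morphologyEx(k,cv2.MORPH_OPEN,np.ones((2,2)))[y:y+170,x:x+170]; pts=cv2.findNonZero(k)+[x,y]
    print(n,len(pts),"yellow bbox",pts.min((0,1)),pts.max((0,1)),cv2.minAreaRect(pts.astype(np.float32)))
    e=proj(n,Rz.apply(c)+m); print("expected",e.min(0),e.max(0),cv2.minAreaRect(e.astype(np.float32)))
E
```

```text
[185.   19.5   2.8   0.1   0.   -0.1]
side 409 yellow bbox [326 336] [364 400] ((345.3868408203125, 367.107421875), (22.963842391967773, 64.12747192382812), 15.5241117477417)
expected [322.9 324.8] [365.7 408.2] ((343.8622131347656, 365.8564453125), (24.951356887817383, 81.00927734375), 16.76251983642578)
top 501 yellow bbox [144 248] [210 280] ((177.43394470214844, 264.48114013671875), (65.65834045410156, 17.44478988647461), 15.945395469665527)
expected [140.7 244.3] [211.8 280.4] ((176.3026580810547, 262.4254455566406), (69.01216888427734, 17.839519500732422), 16.52891731262207)
```

Numerically the yellow body matches the expected hanging pose in both views, to within about 2 px. I'll descend to the button.

>>> carry_out --pt "1 45 10 1 0 0 0" --pt "1 100 19.5 2.8 0 0 0" --pt "1 150 19.5 2.8 0 0 0" --pt "1 178 19.5 2.8 0 0 0" --pt "1 185 19.5 2.8 0 0 0"

```text
time_s: 23.25
eef_pos: [486.3, -329.2, 108.2]
ee_rot: [-0.108, -0.697, -0.11, 0.7]
force: [-0.3, -0.2, 0.6]
grip_width: 0.003
```

>>> carry_out --pt "1 10 0 0 0 0 0" --pt "1 20 0 0 0 0 0" --pt "1 27 0 0 0 0 0" --pt "1 30 0 0 0 0 0" --pt "1 30 0 0 0 0 0"

```text
time_s: 23.88
eef_pos: [486.2, -329.8, 79.0]
ee_rot: [-0.109, -0.698, -0.109, 0.699]
force: [0.0, -0.1, 0.1]
grip_width: -0.0
```

>>> carry_out --pt "1 2 0 0 0 0 0" --pt "1 4 0 0 0 0 0" --pt "1 6 0 0 0 0 0" --pt "1 7 0 0 0 0 0" --pt "1 7 0 0 0 0 0"

```text
time_s: 24.5
eef_pos: [486.3, -329.9, 72.2]
ee_rot: [-0.109, -0.698, -0.109, 0.699]
force: [0.5, 0.0, 3.7]
grip_width: 0.001
```

>>> carry_out --pt "1 1 0 0 0 0 0" --pt "1 1.8 0 0 0 0 0" --pt "1 1.8 0 0 0 0 0" --pt "1 1.8 0 0 0 0 0" --pt "1 1.8 0 0 0 0 0"

```text
time_s: 25.12
eef_pos: [486.4, -329.9, 71.0]
ee_rot: [-0.109, -0.698, -0.109, 0.699]
force: [0.0, 0.5, 9.9]
grip_width: 0.003
```

>>> carry_out --pt "1 -10 0 0 0 0 0" --pt "1 -40 0 0 0 0 0" --pt "1 -90 0 0 0 0 0" --pt "1 -130 0 0 0 0 0" --pt "1 -150 0 0 0 0 0"

```text
time_s: 25.75
eef_pos: [486.5, -329.7, 222.2]
ee_rot: [-0.109, -0.698, -0.109, 0.699]
force: [-0.2, 0.5, 0.5]
grip_width: 0.002
```

>>> carry_out --pt "1 0 0 0 0 0 0" --pt "1 0 0 0 0 0 0" --pt "1 0 0 0 0 0 0" --pt "1 0 0 0 0 0 0" --pt "1 0 0 0 0 0 0"

```text
time_s: 26.38
eef_pos: [486.4, -329.7, 219.9]
ee_rot: [-0.108, -0.698, -0.109, 0.7]
force: [-0.2, 0.3, -0.1]
grip_width: 0.002
```

```bash
python3 - <<'E'
from t import *
from rig import order
for n,b in dict(side="side0",top="top0").items():
    im=viewer.capture(n)[...,::-1].copy(); h=cv2.cvtColor(im,cv2.COLOR_BGR2HSV)
    x,y=dict(side=(260,270),top=(110,180))[n]
    k=cv2.morphologyEx(cv2.inRange(h,(22,140,60),(34,255,255)),cv2.MORPH_OPEN,np.ones((2,2)))[y:y+170,x:x+170]
    print(n,cv2.minAreaRect((cv2.findNonZero(k)+[x,y]).astype(np.float32)))
    # where the picture differs from the start
    d=cv2.absdiff(im,cv2.imread(f"pics/{b}.png")).max(2); d=cv2.morphologyEx((d>45).astype(np.uint8),cv2.MORPH_OPEN,np.ones((3,3)))
    s=cv2.connectedComponentsWithStats(d)[2][1:]; print(s[s[:,4]>40].tolist())
print(ctrl.sense()['force'],ctrl.sense()['time_s'])
E
```

```text
side ((345.9449768066406, 366.18353271484375), (22.22157096862793, 62.25871658325195), 16.699243545532227)
[[515, 0, 17, 10, 101], [533, 0, 14, 9, 73], [555, 0, 12, 6, 54], [348, 6, 176, 79, 5854], [530, 9, 18, 25, 271], [462, 12, 7, 13, 75], [549, 21, 25, 18, 362], [319, 41, 45, 66, 1320], [366, 64, 54, 40, 728], [337, 104, 19, 29, 282], [478, 123, 7, 29, 151], [419, 159, 34, 84, 1129], [569, 200, 24, 43, 380], [517, 202, 10, 7, 53], [491, 207, 9, 14, 100], [455, 211, 25, 34, 438], [516, 214, 40, 41, 670], [323, 239, 70, 44, 1963], [473, 240, 57, 42, 1046], [422, 281, 12, 13, 97], [565, 284, 11, 14, 119], [446, 307, 98, 55, 2520], [336, 310, 29, 58, 837], [342, 370, 12, 22, 187]]
top ((177.4254150390625, 264.4917907714844), (65.693359375, 17.54619789123535), 15.751175880432129)
[[446, 204, 32, 20, 373], [416, 221, 89, 69, 1505], [448, 227, 17, 13, 134], [493, 235, 11, 16, 112], [287, 244, 32, 72, 1070], [500, 245, 13, 14, 118], [134, 247, 46, 25, 626], [192, 260, 18, 24, 261], [361, 262, 39, 36, 598], [415, 275, 22, 5, 84], [328, 298, 39, 34, 565], [230, 301, 35, 34, 253], [368, 305, 10, 13, 72], [247, 316, 12, 15, 136], [250, 329, 69, 56, 1681], [348, 330, 22, 9, 119], [384, 336, 29, 35, 589], [370, 338, 8, 23, 102], [347, 341, 20, 15, 105], [322, 344, 23, 23, 310], [385, 345, 212, 99, 9364], [197, 357, 41, 34, 608], [238, 365, 10, 12, 52], [283, 365, 75, 68, 1350], [220, 385, 32, 23, 380], [257, 386, 8, 7, 45], [272, 400, 23, 35, 390], [258, 409, 15, 53, 349], [340, 420, 40, 41, 404], [423, 457, 4, 16, 54], [337, 469, 9, 11, 52]]
[-0.4 -0.2 -0.2] 26.475
```

```bash
python3 -c "
from rig import order; print(order.finish_job())"
```

```text
the job is handed in; nothing more can be done
None
```

The job is done in the order asked and handed in at about 26.5 s on the robot's clock. No verdict came back.

- **Blue mark:** I picked the thermometer up by its handle and held its lens square to the mark, about 10 cm away, for about 2.5 s. The arm was within 0.5 mm of the planned pose.
- **White mark:** I did the same for about 2.5 s. The side view first showed the lens about 8 mm too close, though on the mark's axis, so I backed it off about 4 mm and held there. It may have been slightly under 10 cm.
- **Hanging:** The handle rests across both prongs and the gripper is clear. The wrist force returned to about zero on release. The yellow body matches the expected hanging pose to about 2 px in both cameras, and it had not moved at the last check.
- **Button:** I pressed it to its end stop (TCP at 71.0 mm, 9.9 N) and then backed off 150 mm. The arm is touching nothing.

**Checks that disagreed or fell short:**
- The camera fit put the held thermometer about 4–5 mm higher in the grip than the grasp geometry implies. I mostly trusted the geometry, so the aim could be a few mm off the middle of each mark.
- I reached the picture limit, so the final checks were numeric only.
- Comparing start and end pictures showed no changes at the shells or the bowl. The areas that changed fit the arm, its shadows and the thermometer, but shadows fall near the brush and spatula, so those two are less certain.

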